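# Change a length-setting jig over to the next longer part

### The arm

A 6-joint arm with a two-finger parallel gripper is mounted at the origin on the work surface. World frame = base frame: x ahead of the robot, y to its left, z up, the work surface at z = 0. Lengths are in m, angles in rad, forces in N, time in s.
With the tool pointing down it reaches from about 0.275 to 1 m from the base axis. Payload 8.4 kg.
Tool frame: the origin (TCP) lies on the centre line of the jaws, within the pads' length; the fingertips stand 14 mm ahead of it and the grasp point (between the pads) lies 5 mm behind it; z points along the fingers, y is the line along which they close (so a half turn about z gives the same grasp; the last joint's range is limited). The gripper opens to 85 mm and grips with 20 to 120 N. Pads are 22 mm wide; open, the fingers measure 114 mm over their backs; the gripper's body (76 mm by 85 mm) begins 54 mm behind the grasp point. The pads swing forward as they close: fully open they stand 13 mm farther back than shut.
Start: joints at [-1.344, 0.353, 1.633, -0, 1.155, -0.002], TCP at [0.142, -0.609, 0.245] pointing down, gripper open.
Joint ranges: [-2.63, 2.63], [-0.92, 2.1], [0.06, 2.66], [-1.3, 4.44], [0, 2.69], [-3.02, 3.02]. Speed limits (rad/s): [2.22, 2.22, 2.79, 3.14, 3.14, 3.14].

### API

Orientations are given as a unit quaternion [w, x, y, z].
In Python, from bench import r gives the robot as it stands. The module is installed in compiled form; this text tells all that it offers. Calls block until the motion is done:
- r.movep(position, orientation): joint-space move of the TCP to a pose.
- r.move_l(position, orientation=None, v=0.15, stop_force=None): straight line of the TCP; orientation=None keeps the orientation; v is the mean speed in m/s. With stop_force (N) it stops when the force on the tool has changed by that much, and returns True; else False.
- r.move_joints(angles): joint-space move.
- r.gripper_to(opening, squeeze=None): opening from 0.0 (shut) to 1.0 (fully open); squeeze is the grip in N (None keeps the last); returns when the fingers have stopped.
- r.dwell(seconds).
- r.ik(position, orientation): joint angles nearest the present ones, or None.
- r.capture(name): name is "side" or "top" or "wrist"; returns a dict with "frame" (384x512x3 uint8, red, green, blue), "z_map" (384x512 float32, m along the optical axis (not along the pixel's ray), 0 where there is no reading), "fx", "fy", "cx", "cy" (pixels), "R" (3x3) and "t" (3): a world point X has camera coordinates R X + t; the wrist camera has in their place "T_tool_cam" (4x4, takes a point from camera to tool coordinates, whose origin is the TCP and whose axes are the flange's). Camera axes: x right, y down, z forward; pixel columns grow to the right and rows downward; lengths in m; the calibration is good to about 2 mm. A picture is of the moment at which its call begins: read the wrist's pose just before it.
A pose or a line that the arm cannot do raises r.MotionError and nothing moves.
- r.close_job(): hands the job in; it is judged then, once.
Trained networks look in the newest picture that a camera, given by its name, has taken for a name from the list of things; names that differ only in an ending like _2 or _b are one class to them, and where a whole thing is asked for, a point or a joint stands for the part that bears it (a point fixed in the world has none). Each returns a list of dicts, best first, with "p" (0 to 1); they miss things now and then, are a little off and sometimes report something else, mostly with a low value. They report only what shows in the picture. A call takes as long as a camera call.
- r.regions_of(query, camera): "pixels" (384x512 bool, what is visible of it) and "extent" ([centre column, centre row, width, height] in pixels, round what is visible of it).
- r.tip_of(query, camera): "location" ([column, row] in pixels: a listed point, or the origin of a listed thing).
Readings, each from a call of its own:
- r.read_time_s(): time.
- r.read_joint_pos(): joint angles.
- r.read_dq(): joint speeds.
- r.read_effort(): joint torques, N m.
- r.read_tcp_pos(): TCP position.
- r.read_orientation(): TCP orientation.
- r.read_wrist_force(): force on the tool from outside, world axes, zero at the start.
- r.read_torque(): the same for the moment, N m.
- r.read_finger_gap(): opening from 0.0 (shut) to 1.0 (fully open).
- r.read_finger_force(): force on a finger pad.
Only numpy, scipy, OpenCV 4.12 (cv2) and the standard library are available. Lean on these libraries where they do the work, as an engineer would, in place of code of your own. Each camera call takes 0.05 s, during which the arm holds its last target. There are 200 camera calls.

### The job

Change the jig over for the next longer part: first wind the handwheel anticlockwise (seen from above) until the head slide is right back against its stop screw, then pull up the plunger knob on the tail slide, draw the tail slide exactly one hole further away from the head and let the pin drop fully into that hole. Move the head slide only with the handwheel, and leave the loose things on the bench and on the jig where they are. Do not let go at the end: finish still gripping the knob, with the pin held fully home, ready for the clamp to be tightened.

Things in the scene. Friction and masses are not known exactly. Their poses are not given: they have to be found in the camera images.
- jig: The jig, fixed to the bench: aluminium base plate 160 x 555 mm, 12 mm thick. Origin on the bench under the jig's long centre line; y runs along that line towards the head end (handwheel), x across it, away from the robot at yaw 0, z up. Head: head slide on a rail, stop plate with stop screw, grey gearbox 66 x 66 mm carrying the flat-lying aluminium handwheel. Tail: perforated tube with tail slide.
- tube_end (a point): Outer end of the tail's 40 x 40 mm aluminium tube, middle of its top face, 64 mm above the bench. The tube lies along the jig's y from -305 to -35 mm, with six 10 mm holes in its top, 40 mm apart. Astride it rides the dark steel tail slide: 75 mm long, 56 mm wide, top 72 mm above the bench; upright work face at its head end up to 98 mm, 49 mm from the knob axis; a small clamp lever on its +x side.
- wheel_axis (a point): A fixed point on the handwheel's vertical axis, 136 mm above the bench, level with handle_grip. The wheel is 112 mm in diameter; its rim's top is 109 mm and its hub's top 115 mm above the bench.
- handle_grip (a point): Centre of the wheel's upright black crank handle, 44 mm from the wheel axis, 136 mm above the bench. The handle is a free-spinning cylinder 20 mm in diameter reaching from 110 to 160 mm above the bench, so it can be held from above with unchanged gripper orientation while it is carried round the circle.
- handwheel (a joint): Angle of the handwheel in rad, about 0 when the head slide meets its stop; it starts at 1.8 to 4.0 and falls as the wheel is wound anticlockwise seen from above. Turning takes about 0.1 N m (2 to 3 N at the handle); at the stop it goes hard.
- head_travel (a joint): Gap in m between the back of the head slide and the tip of its stop screw: 0 when they touch; 15 mm per rad of the handwheel (rack and pinion).
- slide_back (a point): The spot on the back of the head slide (66 x 50 x 30 mm steel block) that meets the stop screw; moves with the slide.
- stop_tip (a point): Tip of the stop screw, fixed on the jig, 46 mm above the bench. The slide touches it when slide_back comes here.
- head_slide: The head slide: steel block 66 x 50 mm, top 61 mm above the bench, with an upright rubber-faced plate at its tail end up to 98 mm. Origin on the jig's centre line at bench height, under the block's middle; it moves along the jig's y.
- knob: Black round plunger knob on the tail slide, 30 mm in diameter and 30 mm tall, its underside 89 mm and its top 119 mm above the bench when the pin is home. Its frame's origin lies on the knob's axis at bench height (when the pin is home), axes as the jig's.
- knob_grip (a point): Point on the knob's axis, 104 mm above the bench when the pin is home (15 mm below the knob's top); it goes up with the knob and along with the tail slide.
- plunger (a joint): How far the plunger is pulled up, m: 0 = pin fully home, 10 mm deep in the tube's hole; at 0.010 the pin just clears the tube, the end of its travel is 0.014. A spring pulls it down: 7 N at home, 12 N at the top. Pin 8 mm thick with a round tip, hole 10 mm; let down between holes it rests on the tube and drops in when the slide passes a hole.
- tail_travel (a joint): Distance in m that the tail slide has moved along the tube away from the head (along the jig's -y); 0 at the start, 0.040 at the next hole, limits -0.012 and 0.125. With the pin pulled it slides with about 4 N; it can be drawn along by the knob itself.
- next_hole (a point): Centre of the mouth of the next hole away from the head, in the tube's top face, 64 mm above the bench: here the pin has to go.
- fitting_a: Brass fitting 24 mm wide, 34 mm tall, standing on the jig's base plate on the robot's side. Bystander; origin under its centre.
- fitting_b: Brass fitting, like the other one, standing on the base plate on the far side. Bystander; origin under its centre.
- spanner: Steel open-ended spanner 170 mm long, lying on the bench on the robot's side of the jig. Bystander; origin at its middle.
- hex_key: Dark L-shaped hex key 110 mm long, 8 mm thick, lying on the bench on the robot's side of the jig. Bystander; origin at its bend.
- valve_block: Aluminium valve block 36 x 110 mm, 54 mm tall with three brass stubs, standing behind the jig. Bystander; origin under its centre.
- mug: White mug, 80 mm wide and 92 mm tall, at the left. Bystander; origin under its centre.
- parts_bin: Small grey bin 150 x 100 x 70 mm with brass fittings, at the right. Bystander; origin under its centre.
- carton: Cardboard box 130 x 100 x 80 mm, at the left. Bystander; origin under its centre.

How it is judged:
By the outcome, as a careful person would: the job done as asked, in the order asked, and still so for the second after the job is handed in, while the arm keeps its last pose, push and grip.
It also fails if it takes over 58 s, if anything falls off the work surface, if the arm or the gripper's body presses on something with over 40 N, if the wrist force passes 120 N, or if a joint passes its speed limit or range.

## Working session

There is one attempt and no reset: what is moved stays moved. The work goes in short steps, each a Python script; the robot and the scene stay as the last script left them, time stands still between calls to the robot, and variables do not carry over. Pictures are saved under pics/ and viewed, at most 10 in all, crops included, and the job is handed in when it is done.

```bash
mkdir -p pics; cat > h.py <<'E'
import numpy as np, cv2
from bench import r
def ray(c,uv,z):
    R=np.array(c["R"]);t=np.array(c["t"])
    d=R.T@np.array([(uv[0]-c["cx"])/c["fx"],(uv[1]-c["cy"])/c["fy"],1]);o=-R.T@t
    return o+d*(z-o[2])/d[2]
def save(c,n): cv2.imwrite("pics/"+n,cv2.cvtColor(c["frame"],cv2.COLOR_RGB2BGR))
H=dict(tube_end=.064,wheel_axis=.136,handle_grip=.136,slide_back=.046,stop_tip=.046,knob_grip=.104,next_hole=.064,jig=0,head_slide=0,knob=0)
E
python3 - <<'E'
from h import *
for cam in("top","side"):
    c=r.capture(cam);save(c,cam+"0.png")
    print(cam,-np.array(c["R"]).T@np.array(c["t"]))
    for k,z in H.items():
        for d in r.tip_of(k,cam)[:2]:
            print(k,round(d["p"],2),np.round(d["location"],1),ray(c,d["location"],z).round(4))
print(r.read_time_s(),r.read_orientation())
E
```

```text
top [ 0.3720124  -0.0152853   1.34289034]
tube_end 0.8 [359.5 158.5] [ 0.6218 -0.352   0.064 ]
tube_end 0.42 [415.8 196. ] [ 0.4999 -0.5246  0.064 ]
wheel_axis 0.58 [210.9 175. ] [0.5623 0.1132 0.136 ]
handle_grip 0.5 [215.4 160.9] [0.605  0.0998 0.136 ]
slide_back 0.88 [250.5 183. ] [ 0.5493 -0.004   0.046 ]
slide_back 0.61 [267.6 178.9] [ 0.562  -0.0589  0.046 ]
stop_tip 0.87 [233.8 181.2] [0.5557 0.0494 0.046 ]
knob_grip 0.52 [301.  170.3] [ 0.5791 -0.16    0.104 ]
next_hole 0.84 [314.7 167.1] [ 0.5956 -0.2084  0.064 ]
jig 0.73 [105.3 229.2] [0.4085 0.4716 0.    ]
jig 0.55 [266.5 177.7] [ 0.5728 -0.0569  0.    ]
head_slide 0.76 [257.4 180.9] [ 0.5624 -0.0265  0.    ]
knob 0.59 [298.4 173. ] [ 0.5874 -0.1632  0.    ]
side [-0.15299294  0.80308899  1.36942647]
tube_end 0.71 [285.4 133.3] [ 0.6062 -0.3579  0.064 ]
tube_end 0.48 [239.8 200.7] [0.5301 0.0227 0.064 ]
wheel_axis 0.73 [302.6 174.6] [ 0.3938 -0.1614  0.136 ]
wheel_axis 0.69 [215.4 199.8] [0.559  0.1135 0.136 ]
handle_grip 0.53 [208.6 193.7] [0.5946 0.1079 0.136 ]
handle_grip 0.5 [237.2 178.5] [ 0.5623 -0.0049  0.136 ]
slide_back 0.86 [243.2 198.6] [ 0.536  -0.0032  0.046 ]
slide_back 0.21 [242.6 196.3] [ 0.5445 -0.0101  0.046 ]
stop_tip 0.96 [234.1 203.3] [0.5479 0.0337 0.046 ]
knob_grip 0.51 [260.8 154.3] [ 0.5884 -0.1731  0.104 ]
jig 0.65 [243.8 195.2] [ 0.5685 -0.0453 -0.    ]
jig 0.41 [329.5 131.2] [ 0.5045 -0.5412  0.    ]
head_slide 0.63 [241.7 198.2] [ 0.5656 -0.0292  0.    ]
knob 0.38 [243.5 196.5] [ 0.5654 -0.0397  0.    ]
knob 0.16 [179.7 328. ] [0.3926 0.4794 0.    ]
1.1 [1.64898802e-05 9.93466029e-01 1.14128212e-01 2.29126052e-06]
```

```bash
python3 - <<'E'
import cv2
a=cv2.imread("pics/top0.png")[110:250,170:400];b=cv2.imread("pics/side0.png")[100:260,160:330]
cv2.imwrite("pics/c1.png",cv2.resize(a,None,fx=3.4,fy=3.4,interpolation=3))
E
```

```text
(no output)
```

View pics/c1.png

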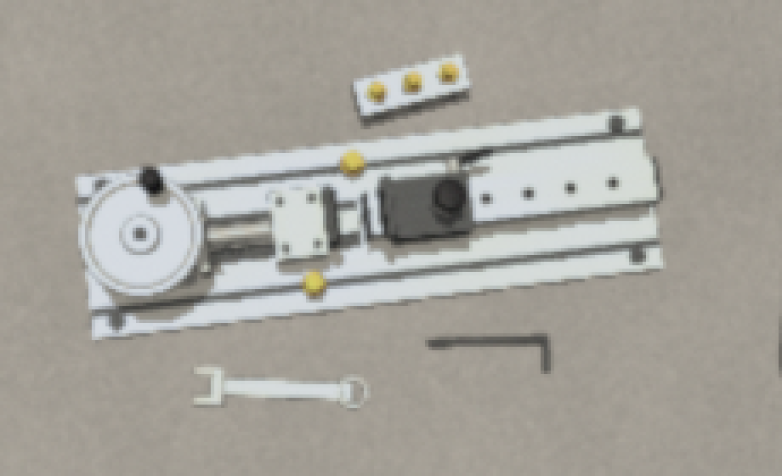

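The crop shows the jig turned about 7° with the wheel at crop (140,234). The handle is at (152,180), on the far side, and the knob is at (448,195). The networks agree with this, so I'll move in and measure with the wrist camera.

```bash
cat >> h.py <<'E'
from scipy.spatial.transform import Rotation as Ro
def q(a): return [0,float(np.cos(a/2)),float(np.sin(a/2)),0]
def wcap(name=None):
    p=np.array(r.read_tcp_pos());o=r.read_orientation();c=r.capture("wrist")
    Rt=Ro.from_quat(np.roll(o,-1)).as_matrix();T=np.array(c["T_tool_cam"])
    Rc=Rt@T[:3,:3];tc=Rt@T[:3,3]+p
    c["R"]=Rc.T;c["t"]=-Rc.T@tc
    if name: save(c,name)
    return c
def wfind(c,keys,cam="wrist"):
    for k in keys:
        for d in r.tip_of(k,cam)[:2]: print(k,round(d["p"],2),np.round(d["location"],1),ray(c,d["location"],H[k]).round(4))
E
python3 - <<'E'
from h import *
A=np.deg2rad(7.1)
for i,(x,y) in enumerate([(.55,-.19),(.56,.06)]):
    r.movep([x,y,.34],q(A))
    c=wcap(f"w{i}.png"); print("cam",(-c["R"].T@c["t"]).round(3),r.read_time_s())
    wfind(c,[["knob_grip","next_hole","tube_end"],["wheel_axis","handle_grip","slide_back","stop_tip"]][i])
a=cv2.imread("pics/w0.png");b=cv2.imread("pics/w1.png")
cv2.imwrite("pics/c2.png",cv2.resize(np.hstack([a,b]),(800,300)))
E
```

```text
cam [ 0.624 -0.182  0.468] 3.275
knob_grip 0.86 [231.  128.5] [ 0.5846 -0.1599  0.104 ]
next_hole 0.76 [265.6 123.9] [ 0.5918 -0.202   0.064 ]
tube_end 0.83 [389.  126.9] [ 0.608  -0.3639  0.064 ]
cam [0.634 0.068 0.469] 4.4583
wheel_axis 0.61 [201.9 164.8] [0.5545 0.1164 0.136 ]
wheel_axis 0.23 [400.2  60.1] [ 0.6882 -0.076   0.136 ]
handle_grip 0.7 [432.7 160.8] [ 0.5911 -0.14    0.136 ]
handle_grip 0.6 [215.1 128.8] [0.5961 0.1051 0.136 ]
slide_back 0.84 [297.6 168.1] [ 0.5451 -0.007   0.046 ]
stop_tip 0.8 [255.6 167.4] [0.5386 0.0529 0.046 ]
```

View pics/c2.png

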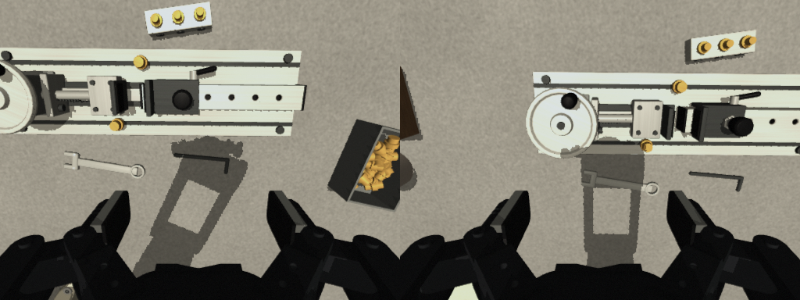

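The wrist views confirm the layout. The wheel is at (530,122) in the right half with its handle at (569,101), and the knob is at (182,101) in the left half. I'll refine the positions from the depth images.

```bash
cat >> h.py <<'E'
def cloud(c):
    z=np.array(c["z_map"]);v,u=np.mgrid[:384,:512]
    P=np.stack([(u-c["cx"])/c["fx"]*z,(v-c["cy"])/c["fy"]*z,z],-1)[z>0]
    return (P-np.array(c["t"]))@np.array(c["R"])
def near(P,xy,rad,lo,hi):
    m=(np.hypot(P[:,0]-xy[0],P[:,1]-xy[1])<rad)&(P[:,2]>lo)&(P[:,2]<hi);return P[m]
def circ(Q):
    (x,y),rr=cv2.minEnclosingCircle(Q[:,:2].astype(np.float32));return np.round([x,y,rr,np.median(Q[:,2]),len(Q)],4)
E
python3 - <<'E'
from h import *
def rep(n,c):
    P=cloud(c)
    for k,xy,rad,lo,hi in [("rim",(.558,.115),.066,.100,.113),("handle",(.598,.104),.022,.153,.17),("knob",(.583,-.160),.025,.112,.126)]:
        Q=near(P,xy,rad,lo,hi)
        if len(Q)>4: print(n,k,circ(Q),Q[:,:2].mean(0).round(4))
rep("wrist",wcap()); rep("top",r.capture("top"))
r.movep([.50,.07,.30],q(np.deg2rad(6.5)))
c=wcap();rep("wrist2",c);wfind(c,["wheel_axis","handle_grip","knob_grip"]);print(r.read_time_s())
E
```

```text
wrist rim [5.557e-01 1.156e-01 5.650e-02 1.048e-01 6.097e+03] [0.5552 0.1165]
wrist handle [5.969e-01 1.031e-01 1.030e-02 1.595e-01 3.000e+02] [0.5976 0.1026]
wrist knob [ 5.871e-01 -1.616e-01  1.540e-02  1.178e-01  5.040e+02] [ 0.5876 -0.1594]
top rim [5.554e-01 1.172e-01 5.660e-02 1.051e-01 8.100e+02] [0.5461 0.118 ]
top knob [ 5.871e-01 -1.606e-01  1.480e-02  1.171e-01  7.200e+01] [ 0.5867 -0.1602]
wrist2 rim [5.548e-01 1.162e-01 5.660e-02 1.047e-01 8.852e+03] [0.5548 0.1166]
wrist2 handle [5.970e-01 1.032e-01 1.030e-02 1.597e-01 4.660e+02] [0.5965 0.1028]
wrist2 knob [ 5.869e-01 -1.611e-01  1.520e-02  1.178e-01  7.560e+02] [ 0.5869 -0.159 ]
wheel_axis 0.84 [212.3 115.5] [0.5521 0.1146 0.136 ]
handle_grip 0.96 [226.1  69. ] [0.5942 0.1052 0.136 ]
knob_grip 0.94 [479.7 108.3] [ 0.5886 -0.1566  0.104 ]
5.35
```

```bash
cat > w.py <<'E'
from h import *
A=np.deg2rad(6.5);C=np.array([.5553,.1163]);hd=np.array([.597,.1032]);Z=.133
R0=np.hypot(*(hd-C));a0=np.arctan2(*(hd-C)[::-1])
E
python3 - <<'E'
from w import *
r.gripper_to(.6,40)
r.movep([*hd,.21],q(A)); r.move_l([*hd,Z],v=.1,stop_force=8)
print(r.read_tcp_pos(),r.read_wrist_force())
r.gripper_to(0,40); print("gap",r.read_finger_gap(),r.read_finger_force(),r.read_wrist_force(),r.read_time_s())
f0=np.array(r.read_wrist_force())
for i in range(1,9):
    a=a0+i*.12
    s=r.move_l([*(C+R0*np.array([np.cos(a),np.sin(a)])),Z],v=.06,stop_force=15)
    f=np.array(r.read_wrist_force())-0*f0; print(round(i*.12,2),s,"tan %.1f rad %.1f z %.1f"%(f[:2]@[-np.sin(a),np.cos(a)],f[:2]@[np.cos(a),np.sin(a)],f[2]),round(r.read_time_s(),2))
    if s: break
E
```

```text
[0.59743112 0.10325929 0.13363881] [ 0.07178236  0.55395108 -0.70061988]
gap 0.22090114124997806 38.89996290206909 [-2.17067303  0.38820493  5.5631946 ] 7.6917
0.12 False tan -0.2 rad -1.0 z 6.3 7.94
0.24 False tan 1.9 rad -1.8 z 5.5 8.19
0.36 False tan 1.7 rad -1.6 z 7.3 8.44
0.48 False tan 0.6 rad -1.7 z 6.0 8.69
0.6 False tan 1.4 rad -2.2 z 6.3 8.94
0.72 False tan 0.9 rad -0.3 z 5.3 9.19
0.84 False tan 1.7 rad -1.4 z 6.9 9.44
0.96 False tan 1.1 rad -0.2 z 7.2 9.69
```

```bash
python3 - <<'E'
from w import *
print(r.read_tcp_pos(),r.read_finger_gap(),r.read_finger_force())
c=r.capture("side");save(c,"s1.png");c2=r.capture("top");save(c2,"t1.png")
for d in r.tip_of("slide_back","top")[:2]:print(d["p"],ray(c2,d["location"],.046))
a=cv2.resize(cv2.imread("pics/s1.png")[120:260,170:310],(400,400));b=cv2.resize(cv2.imread("pics/t1.png")[110:250,170:310],(400,400))
cv2.imwrite("pics/c3.png",np.hstack([a,b]))
E
```

```text
[0.59012551 0.14346306 0.13370745] 0.22438011267762611 39.317883253097534
0.95 [0.5477757  0.00627492 0.046     ]
```

View pics/c3.png

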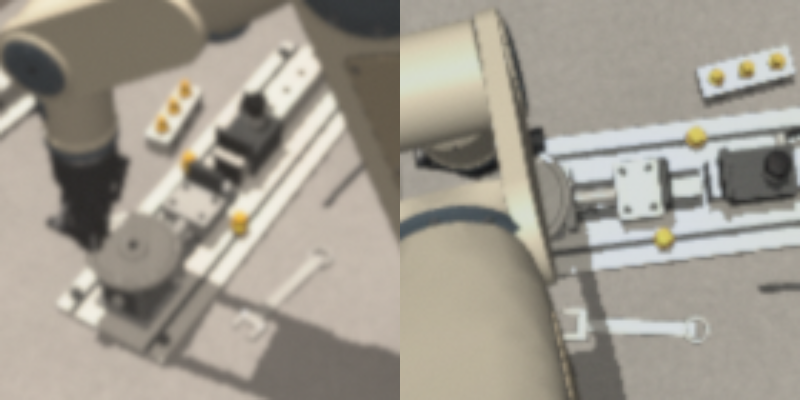

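The gripper is holding the handle and the head slide has moved back (slide_back went from y -0.004 to 0.006). I'll keep winding.

```bash
python3 - <<'E'
from w import *
th=.96
while th<4.3:
    th+=.12;a=a0+th
    s=r.move_l([*(C+R0*np.array([np.cos(a),np.sin(a)])),Z],v=.06,stop_force=14)
    f=np.array(r.read_wrist_force());ft=f[:2]@[-np.sin(a),np.cos(a)]
    print(round(th,2),s,"tan %.1f rad %.1f z %.1f"%(ft,f[:2]@[np.cos(a),np.sin(a)],f[2]))
    if s or ft<-12: break
p=np.array(r.read_tcp_pos());d=p[:2]-C
print(p,np.hypot(*d),(np.arctan2(d[1],d[0])-a0)%6.2832,r.read_finger_gap(),r.read_time_s())
E
```

```text
1.08 False tan 1.0 rad -0.2 z 7.2
1.2 False tan 1.1 rad -1.1 z 8.2
1.32 False tan 1.4 rad -1.1 z 7.5
1.44 False tan -0.4 rad -0.5 z 7.6
1.56 False tan 0.3 rad 0.4 z 9.1
1.68 False tan 1.8 rad -0.8 z 9.1
1.8 False tan 1.7 rad -1.3 z 9.9
1.92 False tan 1.0 rad -0.8 z 10.6
2.04 False tan 1.1 rad -0.1 z 11.2
2.16 False tan 1.2 rad -0.0 z 10.7
2.28 False tan 1.8 rad 0.1 z 11.4
2.4 False tan 0.4 rad 0.2 z 12.2
2.52 False tan 1.8 rad -0.6 z 11.8
2.64 False tan 0.6 rad 0.5 z 11.0
2.76 False tan 1.2 rad -1.5 z 11.7
2.88 False tan 1.5 rad -0.6 z 11.8
3.0 False tan 0.3 rad -0.7 z 11.2
3.12 False tan 0.5 rad 0.4 z 11.5
3.24 False tan 1.8 rad -1.2 z 10.9
3.36 False tan 2.1 rad 0.5 z 11.2
3.48 False tan 1.8 rad 0.1 z 11.2
3.6 False tan -6.6 rad 1.0 z 10.8
3.72 False tan -26.0 rad -2.1 z 12.6
[0.51202334 0.10870993 0.13364575] 0.043937214231962694 3.6196124621060757 0.21948560510001267 15.5917
```

The wheel went hard at about 3.57 rad, the tangential force reached 26 N. I'll release, lift and check the slide.

```bash
python3 - <<'E'
from w import *
r.gripper_to(.6,40);p=r.read_tcp_pos();print(p,r.read_wrist_force())
r.move_l([p[0],p[1],.25],v=.25)
r.movep([.53,-.05,.27],q(A))
c=wcap("w3.png");wfind(c,["slide_back","stop_tip","handle_grip","knob_grip","next_hole"])
P=cloud(c)
for k,xy,rad,lo,hi in [("handle",(.512,.110),.03,.153,.17),("knob",(.587,-.161),.025,.112,.126)]:
    Q=near(P,xy,rad,lo,hi)
    if len(Q)>4: print(k,circ(Q))
print(r.read_wrist_force(),r.read_time_s())
cv2.imwrite("pics/c4.png",cv2.resize(cv2.imread("pics/w3.png")[0:220,80:400],(800,550)))
E
```

```text
[0.5126155  0.10424908 0.13262659] [-0.09806836  0.37131875  0.17190027]
slide_back 0.96 [169.2 145.3] [0.5383 0.0496 0.046 ]
stop_tip 0.93 [168.7 142.5] [0.5415 0.0503 0.046 ]
stop_tip 0.64 [399.9 126.6] [ 0.5894 -0.2119  0.046 ]
handle_grip 0.57 [ 73.1 186.1] [0.5083 0.1112 0.136 ]
knob_grip 0.78 [373.2 130.7] [ 0.5852 -0.1595  0.104 ]
next_hole 0.72 [400.3 127.4] [ 0.5893 -0.2039  0.064 ]
handle [5.117e-01 1.097e-01 1.010e-02 1.594e-01 4.620e+02]
knob [ 5.870e-01 -1.617e-01  1.500e-02  1.179e-01  8.470e+02]
[-0.04110321  0.33274944  0.28137393] 17.5917
```

View pics/c4.png

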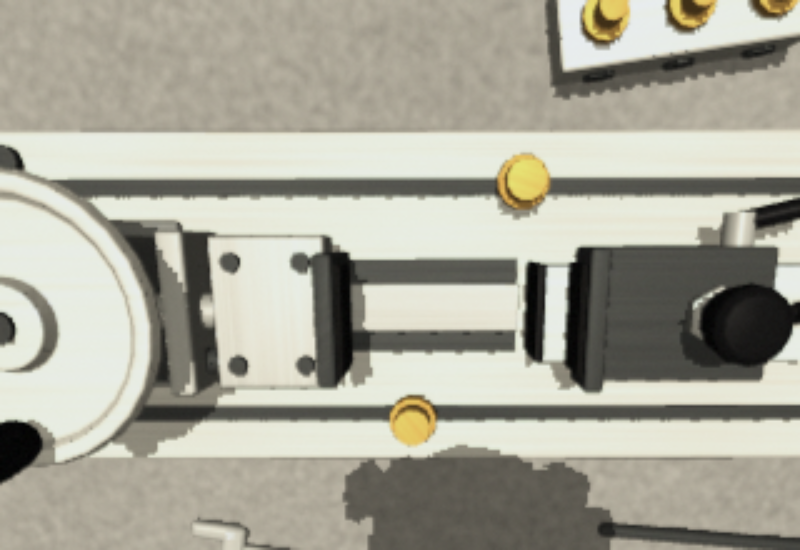

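The slide's back now sits on the screw tip at about (210,310) in the crop, and the base edges are horizontal, so yaw 6.5° is right. The bystanders haven't moved. Next is the knob at (748,325).

```bash
python3 - <<'E'
from w import *
K=np.array([.587,-.1615])
r.gripper_to(.55,70)
r.movep([*K,.18],q(A)); print("stop",r.move_l([*K,.097],v=.1,stop_force=8),r.read_tcp_pos())
r.gripper_to(0,70); p=np.array(r.read_tcp_pos());print("gap",r.read_finger_gap(),r.read_finger_force(),r.read_wrist_force(),p,r.read_time_s())
np.save("k0.npy",p)
s=r.move_l([*K,.097+.0125],v=.04,stop_force=40);print(s,r.read_tcp_pos(),r.read_wrist_force())
c=wcap("w4.png")
u=np.array([np.sin(A),-np.cos(A)])
r.dwell(.2)
for d in(.006,.012):
    s=r.move_l([*(K+u*d),.097+.0125],v=.04,stop_force=20);p=np.array(r.read_tcp_pos());f=np.array(r.read_wrist_force())
    print(d,s,p,f,(p[:2]-K)@u)
    if s:break
print(r.read_finger_gap(),r.read_time_s())
E
```

```text
stop False [ 0.58747727 -0.16158453  0.09759592]
gap 0.3303865158170491 68.6547839641571 [-2.2066492   1.14692132  5.80885343] [ 0.58754023 -0.1615923   0.09801021] 19.7667
False [ 0.58734724 -0.16153834  0.10912498] [  4.44818796  -0.43909846 -10.97052069]
0.006 False [ 0.58797123 -0.16718431  0.10882663] [  5.85448587   0.70065687 -11.35315267] 0.005757720144333818
0.012 False [ 0.58861134 -0.17305877  0.10875118] [  7.44059282   1.76672643 -12.41143231] 0.011666876064547858
0.3282764862237949 21.0833
```

```bash
python3 - <<'E'
from w import *
K=np.array([.587,-.1615]);k0=np.load("k0.npy");u=np.array([np.sin(A),-np.cos(A)])
for d in(.022,.032,.040):
    s=r.move_l([*(K+u*d+[.0005,0]),.1098],v=.05,stop_force=20);p=np.array(r.read_tcp_pos());f=np.array(r.read_wrist_force())
    print(d,s,p,f,(p[:2]-k0[:2])@u)
    if s:break
d+=.04-(p[:2]-k0[:2])@u
r.move_l([*(K+u*d+[.0005,0]),.1098],v=.03);p=np.array(r.read_tcp_pos());print(d,(p[:2]-k0[:2])@u)
for z in(.107,.104,.101,.098,.096):
    s=r.move_l([*(K+u*d+[.0005,0]),z],v=.03,stop_force=25);p=np.array(r.read_tcp_pos());print(z,s,p[2],r.read_wrist_force())
    if s:break
print(r.read_finger_gap(),r.read_time_s(),k0)
E
```

```text
0.022 False [ 0.5898587  -0.18314146  0.10894013] [  5.78629835  -0.1158335  -12.25155103] 0.021673088924273772
0.032 False [ 0.59097942 -0.19309175  0.10898573] [  4.82685295   0.50110465 -12.81167783] 0.031686294180007804
0.04 False [ 0.59187196 -0.20097293  0.10896704] [  5.23382244   0.40023281 -12.05638288] 0.03961784832940404
0.04038215167059596 0.03967931981527987
0.107 False 0.10614946447727548 [  4.94521547   2.63753692 -11.50573844]
0.104 False 0.10317140796715597 [  4.79163747   3.26226924 -10.56406428]
0.101 False 0.10026522613050404 [ 3.99502473  3.69327286 -9.46472295]
0.098 False 0.0980589571308233 [ 1.77490648  4.18683411 -1.23718943]
0.096 False 0.09790918085144172 [-4.64108086  3.65381788 16.07602509]
0.3278303057858205 23.5917 [ 0.58754023 -0.1615923   0.09801021]
```

```bash
python3 - <<'E'
from w import *
p=r.read_tcp_pos(); print(p,r.read_wrist_force(),r.read_finger_force())
c=wcap("w5.png");wfind(c,["knob_grip","tube_end"]);t=r.capture("side");save(t,"s5.png");P=cloud(c);Q=near(P,p[:2],.014,.1,.125);print(len(Q),np.median(Q[:,2]) if len(Q) else 0)
wfind(t,["slide_back","stop_tip","tube_end"],"side")
a=cv2.resize(cv2.imread("pics/w5.png"),(440,330));b=cv2.resize(cv2.imread("pics/s5.png")[110:240,190:320],(330,330))
cv2.imwrite("pics/c5.png",np.hstack([a,b]))
E
```

```text
[ 0.59226164 -0.20210551  0.09790918] [-4.64108086  3.65381788 16.07602509] 73.47185254096985
knob_grip 0.95 [251.  267.2] [ 0.5918 -0.2015  0.104 ]
3418 0.11782018662600956
slide_back 0.75 [232.3 207.5] [0.5408 0.0522 0.046 ]
stop_tip 0.62 [231.7 164.5] [ 0.6766 -0.1057  0.046 ]
stop_tip 0.6 [231.9 204.4] [0.5509 0.0424 0.046 ]
tube_end 0.96 [286.3 132.8] [ 0.605  -0.3625  0.064 ]
```

View pics/c5.png

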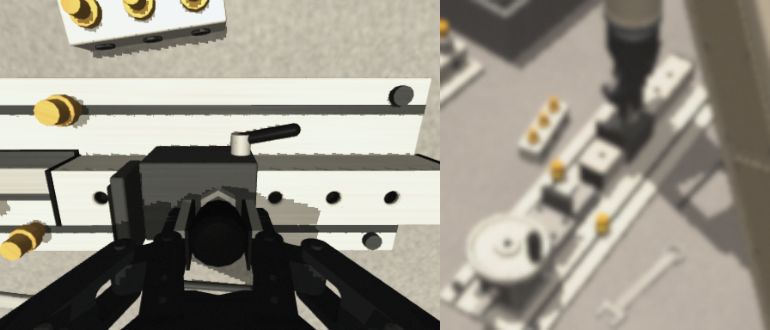

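The knob top is at 117.8 mm, the same as when it was home before. Three holes now show beyond the slide at (275,197), (333,197) and (391,197), where there were four, so it moved exactly one hole. The grip holds with about 16 N downward.

```bash
python3 -c "
from bench import r
print(r.close_job(),r.read_time_s())"
```

```text
the job is handed in; nothing more can be done
the job is handed in; nothing more can be done
```

The head slide is wound back against its stop screw, the tail slide is one hole further out with its pin fully home, the gripper is still holding the knob, and the job is handed in.

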